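# Plug gauge: prove the bore, then show the gauge

## Task

Of the three plug gauges hanging in the rack, take the one whose shank fits the bore of the clamped steel part and slide it fully home, until its collar meets the boss. Then draw it straight out again, tip it to lean 45 degrees with its shank end lowest, and finish while still holding it there in the gripper, motionless, its lowest end at least 15 cm above the bench and clear of everything. The other two gauges must be hanging in the rack at the end; do not disturb the other objects on the bench.

Things in the scene. Friction and masses are not known exactly. Their poses are not given: they have to be found in the camera images.
- work: clamped steel part, fixed, left or right of the middle: base plate 8 mm thick (x -48 to 118, y +-50 mm); on it a square boss 64 x 64 mm, top 66 mm above the bench, bored in the middle; behind it (x 42 to 102 mm) a hollow box section 80 mm wide, top 53 mm high; then a clamp out to x = 152 mm, cap 81 mm high. Origin: on the bench under the bore axis, z up
- bore (a point): centre of the mouth of the vertical bore in the boss top, 66 mm above the bench; the bore is 22 mm in diameter and 54 mm deep, edge chamfered 1 mm; z up
- rack: the gauge rack, fixed to the bench: a plate 60 mm (x) by 230 mm (y), 8 mm thick, top 70 mm above the bench, on two green end posts and a green base; three through holes 31 mm in diameter in a row at y = -70, 0 and +70 mm. Origin: on the bench under the middle hole, z up. Any gauge can be in any hole
- gauge_a: loose round plug gauge, about 250 g: bare steel shank 20 mm diameter, z 0 to 50 mm (foot chamfered); collar 42 mm diameter, z 50 to 56; dark handle 24 mm diameter, z 56 to 116. Origin: centre of the shank's foot, z towards the handle. At first it hangs upright by its collar in a rack hole, foot 20 mm above the bench. Its shank (thinnest) is the only one to enter the 22 mm bore
- gauge_b: loose round plug gauge, about 320 g: bare steel shank 24 mm diameter, z 0 to 50 mm (foot chamfered); collar 42 mm diameter, z 50 to 56; dark handle 28 mm diameter, z 56 to 116. Origin: centre of the shank's foot, z towards the handle. At first it hangs upright by its collar in a rack hole, foot 20 mm above the bench. Too thick for the bore
- gauge_c: loose round plug gauge, about 400 g: bare steel shank 28 mm diameter, z 0 to 50 mm (foot chamfered); collar 42 mm diameter, z 50 to 56; dark handle 32 mm diameter, z 56 to 116. Origin: centre of the shank's foot, z towards the handle. At first it hangs upright by its collar in a rack hole, foot 20 mm above the bench. Too thick for the bore
- offcut: bystander: loose open-topped sheet-metal box, 70 x 70 x 60 mm, origin at the centre of its underside
- brush: bystander: loose hand brush with a wooden handle lying on the bench
- spray: bystander: loose grey spray can, 56 mm in diameter, 130 mm tall, origin at the centre of its underside
There are look-alikes about, which are no part of the job. What is shaped like the rack but blue or orange is not meant. Leave any turquoise look-alike of the gauge_c alone.

How it is judged:
On the way, in this order (a step that is already met when the one before it is completed fails the run):
1. the fitting gauge is fully home in the bore, collar within 3 mm of the boss (z of gauge_a in the frame of bore below -0.047 m and horizontal distance between gauge_a and bore below 0.005 m and angle between gauge_a's own z axis and vertical below 0.1 rad), for 0.1 s.
2. it has been drawn right out of the bore (z of gauge_a in the frame of bore above 0.005 m), for 0.1 s.
At the end, for the whole second after the job is handed in: the fitting gauge is held still in the fingers, leaning 45 degrees (within 11), shank end lowest, its foot 145 mm or more above the bench, touching nothing else; the other two gauges hang upright in the rack; box, brush and can are within 30 mm of where they stood (angle between gauge_a's own z axis and vertical between 0.585 and 0.985 rad and height (world z) of gauge_a above 0.145 m and linear speed of gauge_a below 0.03 m/s and angular speed of gauge_a below 0.2 rad/s and contact force between gauge_a and the fingers above 2 N and contact force between gauge_a and work below 0.1 N and contact force between gauge_a and rack below 0.1 N and contact force between gauge_a and gauge_b below 0.1 N and contact force between gauge_a and gauge_c below 0.1 N and contact force between gauge_a and offcut below 0.1 N and contact force between gauge_a and brush below 0.1 N and contact force between gauge_a and spray below 0.1 N and z of gauge_b in the frame of rack between 0.014 and 0.026 m and x of gauge_b in the frame of rack between -0.012 and 0.012 m and y of gauge_b in the frame of rack between -0.085 and 0.085 m and angle between each of gauge_b, gauge_c's own z axis and vertical below 0.12 rad and z of gauge_c in the frame of rack between 0.014 and 0.026 m and x of gauge_c in the frame of rack between -0.012 and 0.012 m and y of gauge_c in the frame of rack between -0.085 and 0.085 m and distance of each of offcut, brush, spray from where it was at the start of the episode below 0.03 m); the arm keeps its last pose, push and grip.
It fails at once if a bystander (box, brush or spray can) is moved more than 30 mm (distance of any of offcut, brush, spray from where it was at the start of the episode above 0.03 m).
It also fails if it takes over 51 s, if anything falls off the work surface, if the arm or the gripper's body presses on something with over 40 N, if the wrist force passes 120 N, or if a joint passes its speed limit or range.

## Robot

A 6-joint arm with a two-finger parallel gripper is mounted at the origin on the work surface. World frame = base frame: x ahead of the robot, y to its left, z up, the work surface at z = 0. Lengths are in m, angles in rad, forces in N, time in s.
With the tool pointing down it reaches from about 0.325 to 0.85 m from the base axis. Payload 4.4 kg.
Tool frame: the origin (TCP) lies between the finger pads; the fingertips stand 11 mm ahead of it and the grasp point (between the pads) lies 8 mm behind it (r.tips_ahead is the distance from the TCP to the fingertips, in m); z points along the fingers, y is the line along which they close (so a half turn about z gives the same grasp; the last joint's range is limited). The gripper opens to 94 mm and grips with 3 to 60 N. Pads are 16 mm wide; open, the fingers measure 119 mm over their backs; the gripper's body (75 mm by 177 mm) begins 78 mm behind the grasp point.
Start: joints at [-1.367, 0.207, 1.542, -0, 1.393, -0.15], TCP at [0.2, -0.539, 0.216] pointing down, gripper open.
Joint ranges: [-2.73, 2.73], [-0.86, 2.22], [0.23, 2.46], [-1.11, 4.25], [0.08, 2.63], [-2.82, 2.82]. Speed limits (rad/s): [2.79, 2.79, 3.14, 3.14, 3.14, 3.14].

## Interface

Orientations are given as a unit quaternion [w, x, y, z].
In Python, from plant import r gives the robot as it stands. Calls block until the motion is done:
- r.reach(position, orientation): joint-space move of the TCP to a pose.
- r.move_straight(position, orientation=None, speed=0.15): straight line of the TCP; orientation=None keeps the orientation; speed is the mean speed in m/s.
- r.goto_joints(angles): joint-space move.
- r.ungrasp() and r.close(grasp_force=None): open the fingers fully, or close them until they stop; grasp_force is the grip in N (None keeps the last).
- r.wait(seconds).
- r.inverse_kinematics(position, orientation): joint angles nearest the present ones, or None.
- r.state(): the state.
- r.read_camera(name): name is "scene" or "top" or "wrist"; returns a dict with "pixels" (480x640x3 uint8, red, green, blue), "K" (3x3 intrinsics, pixels), "k1" (the pictures are not rectified: a ray, as slopes to the right and down, at radius r is drawn at 1 + k1 r^2 times it, then the intrinsics apply), "cam_to_world" (4x4, takes a point from camera to world coordinates). Camera axes: x right, y down, z forward; pixel columns grow to the right and rows downward; lengths in m; the calibration is good to about 2 mm. A picture is of the moment at which its call begins. There is no depth.
A pose or a line that the arm cannot do raises r.PlanningError and nothing moves.
- r.hand_in(): hands the job in; it is judged then, once.
The state is a dict: "time_s": time; "q": joint angles; "joint_velocities": joint speeds; "tau": joint torques, N m; "tool_pos": TCP position; "eef_rot": TCP orientation; "wrist_force": force on the tool from outside, world axes, zero at the start; "wrist_torque": the same for the moment, N m; "opening": finger opening in m; "grip_force": force on a finger pad.
Only numpy, scipy, OpenCV 4.12 (cv2) and the standard library are available. Lean on these libraries where they do the work, as an engineer would, in place of code of your own. Each camera call takes 0.05 s, during which the arm holds its last target. There are 200 camera calls.

## Working session

There is one attempt and no reset: what is moved stays moved. The work goes in short steps, each a Python script; the robot and the scene stay as the last script left them, time stands still between calls to the robot, and variables do not carry over. Pictures are saved under pics/ and viewed, at most 10 in all, crops included, and the job is handed in when it is done.

```bash
mkdir -p pics; ls
python3 - <<'E'
from plant import r
import cv2,pickle
d={}
for n in("scene","top","wrist"):
    c=r.read_camera(n); d[n]=c
    cv2.imwrite(f"pics/{n}0.png",c["pixels"][:,:,::-1])
    print(n,c["K"],c["k1"],c["cam_to_world"])
pickle.dump(d,open("v0.pkl","wb"))
E
```

```text
pics
scene [[480.55182546   0.         323.38617653]
 [  0.         480.55182546 240.72557344]
 [  0.           0.           1.        ]] -0.11145276783308572 [[ 0.35339589  0.70266108 -0.6175587   1.1295016 ]
 [ 0.93547226 -0.26666651  0.2319065  -0.22788029]
 [-0.00173055 -0.65966384 -0.7515588   0.82428381]
 [ 0.          0.          0.          1.        ]]
top [[513.5136481    0.         330.52210271]
 [  0.         513.5136481  232.93426868]
 [  0.           0.           1.        ]] -0.022722401364419696 [[ 0.01118638 -0.99358489  0.11253417  0.3565191 ]
 [-0.99986079 -0.00972108  0.01356124  0.00643469]
 [-0.01238029 -0.11267021 -0.99355531  1.32099121]
 [ 0.          0.          0.          1.        ]]
wrist [[364.33029136   0.         322.94187316]
 [  0.         364.33029136 241.68159817]
 [  0.           0.           1.        ]] -0.007889679422732648 [[ 0.34740001 -0.91302469 -0.21377359  0.26159991]
 [-0.93771473 -0.33875673 -0.07703871 -0.51619869]
 [-0.002079    0.22722189 -0.97384079  0.38377611]
 [ 0.          0.          0.          1.        ]]
```

View pics/top0.png

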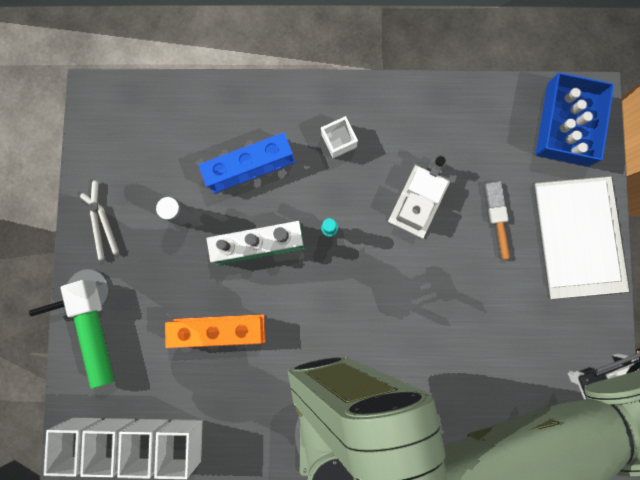

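View pics/scene0.png

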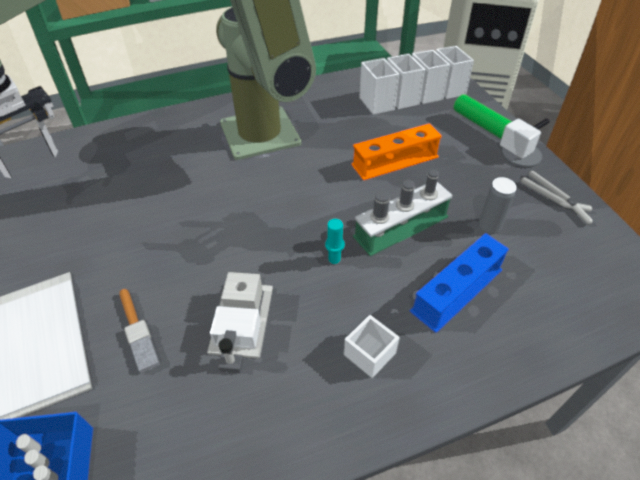

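The top view shows the green rack at about (255,242), with handles near (223,245), (252,240) and (281,234). The bore is at (416,210) and the turquoise decoy at (330,228). In the scene view the handle tops are near (381,202), (407,184) and (432,176), and the bore is at (241,287).

```bash
cat > h.py <<'E'
import numpy as np, cv2
from scipy.spatial.transform import Rotation as R
def ray(c,uv):
    K=np.array(c["K"]);k=c["k1"];T=np.array(c["cam_to_world"])
    p=cv2.undistortPoints(np.array([[uv]],float),K,np.array([k,0,0,0,0.]))[0,0]
    d=T[:3,:3]@np.array([p[0],p[1],1]);return T[:3,3],d/np.linalg.norm(d)
def plane(c,uv,z):
    o,d=ray(c,uv);return o+d*(z-o[2])/d[2]
def tri(*obs):
    A=np.zeros((3,3));b=np.zeros(3);rs=[ray(c,uv) for c,uv in obs]
    for o,d in rs:
        P=np.eye(3)-np.outer(d,d);A+=P;b+=P@o
    x=np.linalg.solve(A,b)
    return x,max(np.linalg.norm((np.eye(3)-np.outer(d,d))@(x-o)) for o,d in rs)
def proj(c,X):
    T=np.array(c["cam_to_world"]);p=T[:3,:3].T@(np.array(X)-T[:3,3]);s=p[:2]/p[2]
    s=s*(1+c["k1"]*(s@s));K=np.array(c["K"]);return K[:2,:2]@s+K[:2,2]
def down(yaw): # tool z down, tool x axis at world angle yaw
    q=(R.from_euler('z',yaw)*R.from_euler('x',np.pi)).as_quat();return np.r_[q[3],q[:3]]
E
python3 - <<'E'
from h import *;import pickle
from plant import r
d=pickle.load(open("v0.pkl","rb"));s,t=d["scene"],d["top"]
for a,b in(((223,243),(432,176)),((252,238),(407,184)),((281,232),(381,202)),((416,210),(241,287))):print(tri((t,a),(s,b)),plane(t,a,.136))
st=r.state();q=st["eef_rot"];M=R.from_quat([*q[1:],q[0]]).as_matrix();print(M)
C=d["wrist"]["cam_to_world"];print(M.T@(C[:3,3]-st["tool_pos"]),M.T@C[:3,:3])
# bench points
for n,p in(("clampknob",(440,160)),("box",(339,137)),("can",(167,208)),("brush",(498,220)),("turq",(330,228))):print(n,plane(t,p,.06))
E
```

```text
(array([0.46596328, 0.27523081, 0.12961656]), np.float64(0.0014722911462108307)) [0.46472963 0.27243006 0.136     ]
(array([0.47753804, 0.20617195, 0.13746997]), np.float64(0.0014222477368045503)) [0.47709346 0.2050969  0.136     ]
(array([0.49361926, 0.13984606, 0.12145222]), np.float64(0.0004183001703494249)) [0.49179614 0.1378425  0.136     ]
(array([ 0.55848727, -0.18658383,  0.06222691]), np.float64(0.000844486282194964)) [ 0.54648772 -0.17605512  0.136     ]
[[ 9.37714116e-01  3.47407684e-01 -3.71056693e-04]
 [ 3.47407793e-01 -9.37712574e-01  1.71876491e-03]
 [ 2.49167611e-04 -1.74061810e-03 -9.99998454e-01]]
[ 0.06595068  0.00023832 -0.16819058] [[-8.03048702e-06 -9.73786255e-01 -2.27465009e-01]
 [ 9.99999943e-01  6.91486576e-05 -3.31332275e-04]
 [ 3.38375715e-04 -2.27464998e-01  9.73786198e-01]]
clampknob [ 0.68618814 -0.24898614  0.06      ]
box [0.74347682 0.00495456 0.06      ]
can [0.55810298 0.43335611 0.06      ]
brush [ 0.53560939 -0.39044656  0.06      ]
turq [0.51161775 0.02507554 0.06      ]
```

Run:
```python
from h import *;import pickle
from plant import r
d={}
def yawsel(p,ys):
    c=[(np.abs(q-np.array(r.state()["q"])).sum(),y) for y in ys for q in [r.inverse_kinematics(p,down(y))] if q is not None]
    print(c);return min(c)[1]
a=np.radians(11.3)
p=[.53,-.187,.28];y=yawsel([.478,.206,.27],[a+np.pi/2,a-np.pi/2]);
for n,p in(("w1",[.52,-.187,.27]),("w2",[.60,-.187,.27]),("g1",[.478-.04,.206,.27]),("g2",[.478+.04,.206,.27])):
    r.reach(p,down(y));r.wait(.3);c=r.read_camera("wrist");d[n]=c
    cv2.imwrite(f"pics/{n}.png",c["pixels"][:,:,::-1])
pickle.dump((y,d),open("v1.pkl","wb"));s=r.state();print(s["time_s"],s["q"],s["wrist_force"])
cv2.imwrite("pics/all.png",cv2.resize(np.vstack([np.hstack([d["w1"]["pixels"],d["w2"]["pixels"]]),np.hstack([d["g1"]["pixels"],d["g2"]["pixels"]])]),(800,600),interpolation=cv2.INTER_AREA)[:,:,::-1])
```

```text
[(np.float64(2.110120439392654), np.float64(1.7680185322702557))]
5.7 [2.23825676e-01 1.30756329e-01 1.51779341e+00 3.59229085e-05
 1.49260093e+00 2.60315360e-02] [-0.04798892  0.05696784  0.33793031]
```

View pics/all.png

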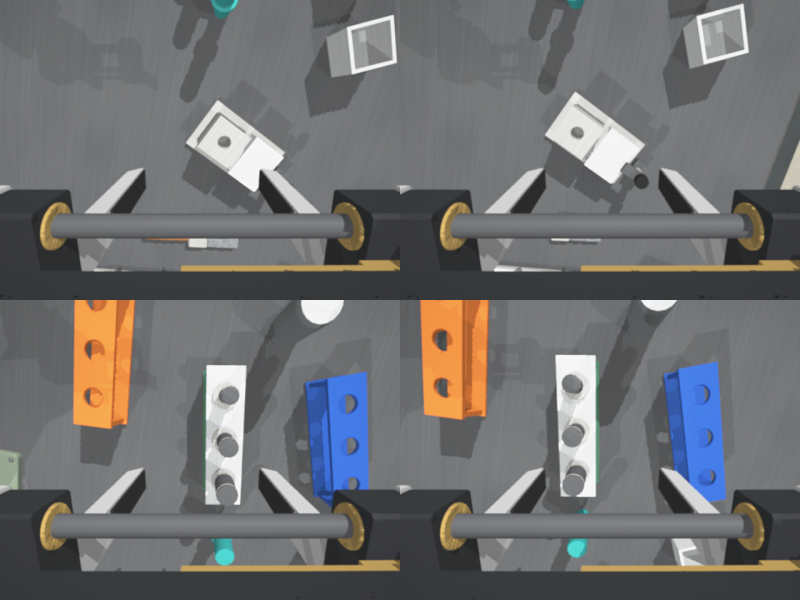

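The four wrist views (half-size montage) show the bore at about (224,142) in w1 and (576,132) in w2. The handle tops are at about (228,395), (227,442) and (227,492) in g1, and (571,383), (573,434) and (573,484) in g2. I'll enlarge these regions to pick the detection thresholds.

Run:
```python
import pickle,cv2,numpy as np
y,d=pickle.load(open("v1.pkl","rb"))
C=lambda n,x,yy,w,h,s:cv2.resize(d[n]["pixels"][yy:yy+h,x:x+w],None,fx=s,fy=s,interpolation=cv2.INTER_NEAREST)
g=np.hstack([C("g1",315,100,90,230,2.6),C("g2",230,85,90,230,2.6)])
w=np.vstack([C("w1",325,195,70,70,4.2),C("w2",250,175,70,70,4.2)])
w=cv2.copyMakeBorder(w,0,max(0,g.shape[0]-w.shape[0]),0,0,0);
print(g.shape,w.shape)
cv2.imwrite("pics/crop.png",np.hstack([g,w[:g.shape[0]]])[:,:,::-1])
for n,x0,ys in(("g1",363,(152,232,312)),):
    for yy in ys: print(d[n]["pixels"][yy,x0-30:x0+30:2].mean(1).astype(int))
```

```text
(598, 468, 3) (598, 294, 3)
[246 245 238 202 222 229 230 229 195  89  98 108 126 125 129 127 129 132
 131 128 128 128 128 128 127 225 247 246 247 231]
[219 218 218 205 208 190 178 135 116 108 124 127 130 130 129 128 127 128
 127 128 130 131 131 130 194 239 241 228 127 110]
[215 215 217 214 214 214 169 112 125 126 124 124 126 123 124 124 126 127
 126 126 126 125 125 123 233 246 144 111 117 114]
```

View pics/crop.png

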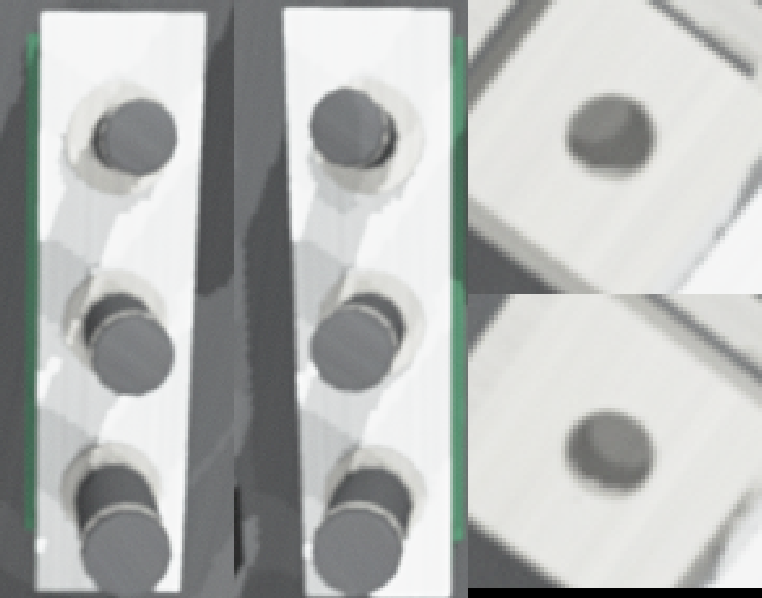

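The crops show three handle-top discs in each rack view, smallest at the top end (+y) and largest at the bottom, plus a sharp dark bore on the bright boss. Next I measure them by mask and ray.

```bash
cat > meas.py <<'E'
from h import *
def blob(img,seed,lo,hi):
    g=cv2.GaussianBlur(img,(3,3),0).mean(2);m=((g>=lo)&(g<=hi)).astype(np.uint8)
    m=cv2.morphologyEx(m,cv2.MORPH_OPEN,cv2.getStructuringElement(cv2.MORPH_ELLIPSE,(9,9)))
    n,l,s,c=cv2.connectedComponentsWithStats(m,connectivity=4);k=l[seed[1],seed[0]];assert k,seed
    ct=max(cv2.findContours((l==k).astype(np.uint8),0,1)[0],key=cv2.contourArea)
    (x,y),ax,_=cv2.fitEllipse(cv2.convexHull(ct)) ;return (x,y),ax,s[k,4],ct[:,0]
E
python3 - <<'E'
from meas import *;import pickle
yaw,d=pickle.load(open("v1.pkl","rb"))
S={"g1":[(368,152),(366,236),(363,312)],"g2":[(274,134),(275,217),(277,297)]}
P=[]
for i in range(3):
    b={n:blob(d[n]["pixels"],S[n][i],112,152) for n in S}
    X,e=tri(*[(d[n],b[n][0]) for n in S]);P.append(X)
    D=[]
    for n in S:
        c=b[n][3];w=np.array([plane(d[n],p,.136)[:2] for p in c.astype(float)]);D.append(2*np.linalg.norm(w-w.mean(0),axis=1).mean()+.0008)
    print([(np.round(v[0],1),np.round(v[1],1)) for v in b.values()],X,e,"diam",D, [plane(d[n],b[n][0],.136)[:2] for n in S])
print(np.linalg.norm(P[0]-P[1]),np.linalg.norm(P[1]-P[2]))
W={"w1":(359,227),"w2":(283,212)};b={n:blob(d[n]["pixels"],W[n],0,180) for n in W}
print(b["w1"][:3],b["w2"][:3],tri(*[(d[n],b[n][0]) for n in W]),[plane(d[n],b[n][0],.066)[:2] for n in W])
for n in W:
    w=np.array([plane(d[n],p,.066)[:2] for p in b[n][3].astype(float)]);print(2*np.linalg.norm(w-w.mean(0),axis=1).mean())
E
```

```text
[(array([367.4, 152.5]), array([28.2, 28.5])), (array([273.7, 134. ]), array([29.2, 29.6]))] [0.46167254 0.28013802 0.12675841] 5.5061566178457104e-05 diam [np.float64(0.02242569394433645), np.float64(0.022483015633776488)] [array([0.46061549, 0.27977589]), array([0.46294781, 0.27990162])]
[(array([364.5, 235.1]), array([30.4, 32.1])), (array([275.9, 217.8]), array([32.1, 34.3]))] [0.47502135 0.21118288 0.12526536] 0.0002638643778167176 diam [np.float64(0.02709239657815222), np.float64(0.02740208923886406)] [array([0.47334874, 0.21293183]), array([0.4760435 , 0.21346896])]
[(array([362.8, 312.1]), array([33. , 35.4])), (array([276.3, 295.5]), array([33.7, 34.8]))] [0.48780874 0.14337456 0.13331808] 0.00047953322823716683 diam [np.float64(0.031204016861159735), np.float64(0.03098304492724327)] [array([0.48729905, 0.14397113]), array([0.48797078, 0.14500432])]
0.07025120903768492 0.06947180422775394
((358.70623779296875, 226.8785858154297), (18.585800170898438, 21.1444149017334), np.int32(317)) ((283.1733703613281, 212.04408264160156), (18.282978057861328, 21.339330673217773), np.int32(316)) (array([ 0.55774408, -0.1857721 ,  0.06646123]), np.float64(0.00015536836536978574)) [array([ 0.55781018, -0.18600721]), array([ 0.55770989, -0.18569222])]
0.020085282949777954
0.019835531629303467
```

The diameters are 22.5, 27 and 31 mm, so gauge_a is the +y one. The hole spacing comes out at about 70 mm and the bore z at 0.0665, which both match the text. I'll grasp it now.

Run:
```python
from h import *;import pickle
from plant import r
y,d=pickle.load(open("v1.pkl","rb"));q=down(y);g=np.array([.4618,.2799])
r.reach([*g,.2],q);r.move_straight([*g,.093],speed=.12)
print(r.state()["wrist_force"]);r.close(40);s=r.state();print(s["opening"],s["grip_force"],s["wrist_force"],s["tool_pos"])
if s["opening"]>.018:
    r.move_straight([*g,.25],speed=.15);r.wait(.3)
    c=r.read_camera("wrist");pickle.dump(c,open("v2.pkl","wb"));cv2.imwrite("pics/held.png",c["pixels"][:,:,::-1])
s=r.state();print(s["time_s"],s["opening"],s["wrist_force"],s["tool_pos"])
```

```text
[-0.41387231 -0.27731126  0.72592784]
0.023097124667595472 40.00008165836334 [ 0.571923   -0.52446289  0.27266053] [0.46161973 0.27985981 0.09295256]
9.9167 0.0235017718098246 [-0.46505002  0.46547984 -2.66226731] [0.46163774 0.27981695 0.24954556]
```

View pics/held.png

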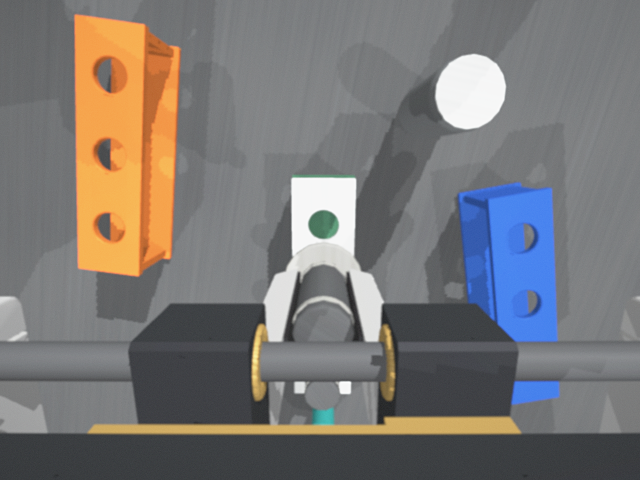

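Gauge_a is held. Its handle is between the pads at about (323,320), the collar front edge is at about row 243, and rack hole A at (323,224) is empty. I'll check the gauge's offset along tool x from the collar edge, then move over the bore.

Run:
```python
from h import *;import pickle
from plant import r
y,d=pickle.load(open("v1.pkl","rb"));q=down(y);c=pickle.load(open("v2.pkl","rb"))
s=r.state();tx=np.array([np.cos(y),np.sin(y),0]);p=np.array(s["tool_pos"])
for dz in(.017,.023):
    for o in(-.003,0,.003): print(dz,o,proj(c,p+tx*(o+.021)-[0,0,dz]))
im=c["pixels"].mean(2);print(im[232:262,323].astype(int));print(im[232:262,315].astype(int))
b=np.array([.5577,-.1858])
r.move_straight([*b,.25],speed=.2)
r.move_straight([*b,.155],speed=.12);r.wait(.3)   # foot ~ .082
s=r.state();print(s["time_s"],s["tool_pos"],s["wrist_force"])
c=r.read_camera("wrist");pickle.dump(c,open("v3.pkl","wb"))
c2=r.read_camera("scene");cv2.imwrite("pics/pre.png",np.hstack([c["pixels"][150:450,160:480],cv2.resize(c2["pixels"][200:350,160:360],(400,300))])[:,:,::-1])
```

```text
0.017 -0.003 [322.39561671 249.2412496 ]
0.017 0 [322.39356338 243.67822387]
0.017 0.003 [322.39149728 238.07506744]
0.023 -0.003 [322.42161802 246.48638631]
0.023 0 [322.41971742 241.07937468]
0.023 0.003 [322.41780536 235.63455054]
[ 94  96  97  97  97  96 136 207 234 232 219 216 219 215 213 211 211 212
 210 211 210 211 211 210 211 211 210 210 204 196]
[ 94  95  93 106 153 223 248 248 247 247 242 224 212 218 220 216 215 214
 214 215 215 216 214 214 214 213 214 215 214 215]
13.6833 [ 0.55808151 -0.18600266  0.15572868] [-0.05253189  1.16459354 -2.65197387]
```

View pics/pre.png

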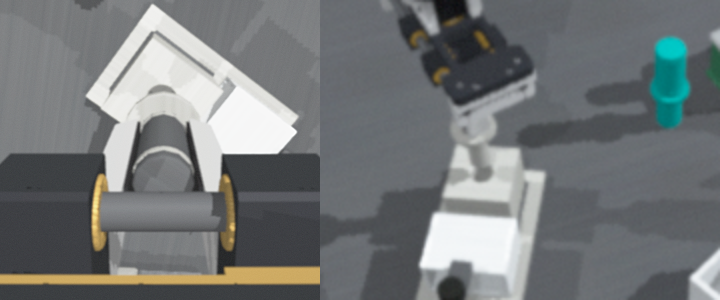

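The gauge is vertical above the boss with its foot just over the bore, about (480,165) in the right panel. I'll insert in small force-checked steps.

Run:
```python
from h import *
from plant import r
b=np.array([.5577,-.1858]);f0=np.array(r.state()["wrist_force"])
for z in(.135,.128,.122,.116,.108,.1,.095,.092,.09,.088,.0865):
    r.move_straight([*b,z],speed=.05);s=r.state();f=np.array(s["wrist_force"])-f0
    print(z,np.round(s["tool_pos"],4),np.round(f,1),round(s["opening"],4),s["time_s"])
    if f[2]>12 or np.hypot(*f[:2])>12: break
```

```text
0.135 [ 0.5573 -0.186   0.1344] [-0.2 -2.1 -0.7] 0.0234 14.3333
0.128 [ 0.5575 -0.1861  0.1275] [-0.4 -2.7 -1.7] 0.0235 14.625
0.122 [ 0.5575 -0.1861  0.1214] [-0.  -3.1 -1.9] 0.0237 14.8917
0.116 [ 0.5575 -0.186   0.1154] [-0.3 -4.6 -3. ] 0.0235 15.1583
0.108 [ 0.5575 -0.186   0.1072] [-1.1 -4.7 -3.6] 0.0237 15.4667
0.1 [ 0.5576 -0.1861  0.0994] [-1.8 -5.1 -1.6] 0.0237 15.775
0.095 [ 0.5576 -0.1861  0.0946] [-1.6 -4.7 -0.6] 0.0238 16.025
0.092 [ 0.5577 -0.1862  0.0919] [-1.7 -4.7 -0.4] 0.024 16.275
0.09 [ 0.5577 -0.1862  0.0901] [-2.3 -5.3  1. ] 0.0234 16.525
0.088 [ 0.5579 -0.1863  0.089 ] [-3.6 -4.5  4.9] 0.0236 16.775
0.0865 [ 0.5579 -0.1863  0.089 ] [-6.6 -2.8 11.6] 0.0234 17.025
```

It went home: a hard stop at TCP z 0.089, exactly as predicted. Now I draw it out and tilt.

Run:
```python
from h import *;import pickle
from plant import r
y,d=pickle.load(open("v1.pkl","rb"));b=np.array([.5577,-.1858])
r.wait(.3);r.move_straight([*b,.17],speed=.06);r.move_straight([*b,.36],speed=.15)
s=r.state();print(s["time_s"],s["opening"],s["wrist_force"],s["tool_pos"])
q=down(y);B=R.from_quat([*q[1:],q[0]]);best=[]
for ax in("x","y"):
    for a in(45,-45):
        t=(B*R.from_euler(ax,a,degrees=True)).as_quat();t=np.r_[t[3],t[:3]]
        for p in([*b,.36],[.5,-.12,.36],[.45,-.12,.4]):
            j=r.inverse_kinematics(p,t)
            if j is not None: best.append((np.abs(np.array(j)-s["q"]).max()+(.5 if ax=="y" else 0),ax,a,p,t))
best.sort(key=lambda v:v[0]);print([v[:4] for v in best[:5]])
_,_,_,p,t=best[0]
r.reach(p,t);r.wait(1.0)
s=r.state();print(s["time_s"],s["opening"],s["grip_force"],s["wrist_force"],s["tool_pos"],np.abs(s["joint_velocities"]).max())
a=r.read_camera("scene")["pixels"];w=r.read_camera("wrist")["pixels"]
cv2.imwrite("pics/end.png",np.hstack([cv2.resize(a,(400,300)),cv2.resize(w,(400,300))])[:,:,::-1])
cv2.imwrite("pics/endz.png",cv2.resize(a[60:300,130:450],(800,600))[:,:,::-1])
```

```text
20.2833 0.023215202058539785 [ 0.06848154  0.47632992 -3.08833593] [ 0.55718841 -0.18556047  0.35855715]
[(np.float64(0.6172039264836242), 'x', 45, [0.5, -0.12, 0.36]), (np.float64(0.6370846601355711), 'x', 45, [0.45, -0.12, 0.4]), (np.float64(0.6663528594642829), 'x', 45, [np.float64(0.5577), np.float64(-0.1858), 0.36]), (np.float64(0.7204444208421394), 'x', -45, [0.5, -0.12, 0.36]), (np.float64(0.7301713796692878), 'x', -45, [np.float64(0.5577), np.float64(-0.1858), 0.36])]
21.925 0.02358228921698647 39.99953806400299 [ 0.09779821 -0.14253399 -2.91504421] [ 0.50003451 -0.1199207   0.35991186] 0.0005845296416291494
```

View pics/endz.png

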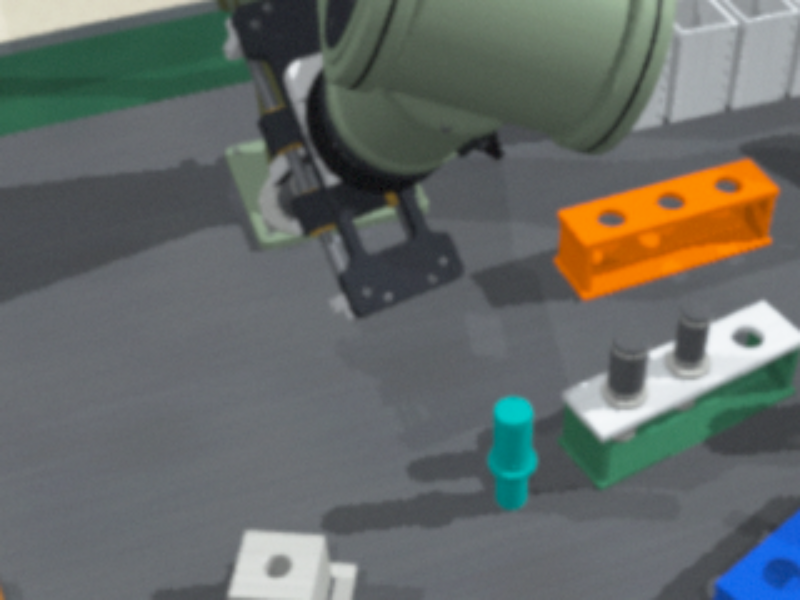

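View pics/end.png

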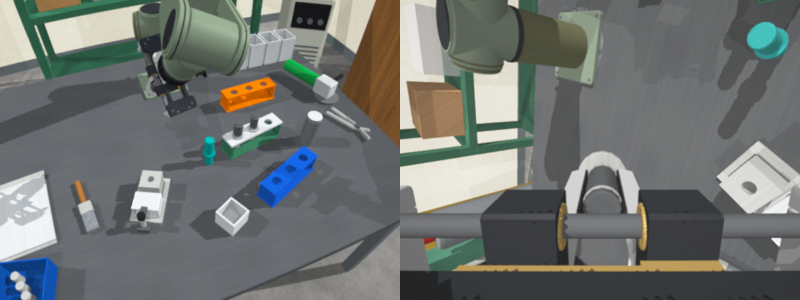

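The final views show the gauge held in line with the 45° tool (handle at about (603,190) in the right panel). The other two gauges hang in the rack and the bystanders are where they were.

```bash
python3 -c "
from plant import r
print(r.hand_in())"
```

```text
the job is handed in; nothing more can be done
None
```

The 20 mm gauge (gauge_a) went fully home in the bore and was drawn out; I handed the job in at about 22 s with it held still at a 45° lean, its foot about 0.30 m above the bench by calculation. The hand-in call returned no verdict.

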